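# Open the day-locked dial padlock of the instrument box

## Robot

A 7-joint arm with a two-finger parallel gripper is mounted at the origin on the work surface. World frame = base frame: x ahead of the robot, y to its left, z up, the work surface at z = 0. Lengths are in m, angles in degrees, forces in N, time in s.
With the tool pointing down it reaches from about 0.35 to 0.775 m from the base axis. Payload 3.1 kg.
Tool frame: the origin (TCP) lies on the centre line of the jaws, within the pads' length; the fingertips stand 17 mm ahead of it and the grasp point (between the pads) lies 2 mm behind it (robot.tip_reach is the distance from the TCP to the fingertips, in m); z points along the fingers, y is the line along which they close (so a half turn about z gives the same grasp; the last joint's range is limited). The gripper opens to 85 mm and grips with 20 to 120 N. Pads are 22 mm wide; open, the fingers measure 114 mm over their backs; the gripper's body (76 mm by 85 mm) begins 54 mm behind the grasp point. The pads swing forward as they close: fully open they stand 13 mm farther back than shut.
Start: joints at [-75.441, 17.813, 0.802, 86.603, -0.252, 75.585, -1.558], TCP at [0.16, 0.526, 0.248] pointing down, gripper open.
Joint ranges: [-154.91, 154.91], [-16.99, 109.72], [-72.82, 74.43], [7.12, 147.25], [-82.49, 262.49], [11.32, 116.49], [-174.64, 174.64]. Speed limits (degrees/s): [159.86, 159.86, 180, 180, 180, 180, 180].

## Interface

Orientations are given as [roll, pitch, yaw] about the fixed x, y, z axes, in that order (R = Rz(yaw) Ry(pitch) Rx(roll)).
In Python, from station import robot, fingers, vision, workorder, recognise gives the robot as it stands. Calls block until the motion is done:
- robot.move_to(position, orientation): joint-space move of the TCP to a pose.
- robot.line_to(position, orientation=None, velocity=0.15, f_stop=None): straight line of the TCP; orientation=None keeps the orientation; velocity is the mean speed in m/s. With f_stop (N) it stops when the force on the tool has changed by that much, and returns True; else False.
- robot.move_j(angles): joint-space move.
- fingers.gripper_to(opening, force=None): opening from 0.0 (shut) to 1.0 (fully open); force is the grip in N (None keeps the last); returns when the fingers have stopped.
- robot.pause(seconds).
- robot.inverse_kinematics(position, orientation): joint angles nearest the present ones, or None.
- vision.grab_frame(name): name is "scene" or "top"; returns the picture (480x640x3 uint8, red, green, blue); there is no depth.
- vision.calibration(name): a dict with "mtx" (3x3 intrinsics, pixels), "k1" (the pictures are not rectified: a ray, as slopes to the right and down, at radius r is drawn at 1 + k1 r^2 times it, then the intrinsics apply), "extrinsics" (4x4, takes a point from world to camera coordinates). Camera axes: x right, y up, looking along -z (the intrinsics and any distortion apply to the point x, -y, -z); pixel columns grow to the right and rows downward; lengths in m; the calibration is good to about 2 mm. A picture is of the moment at which its call begins. calibration takes no time and is no camera call.
A pose or a line that the arm cannot do raises robot.PlanningError and nothing moves.
- workorder.close_job(): hands the job in; it is judged then, once.
Trained networks look in the newest picture that a camera, given by its name, has taken for a name from the list of things; names that differ only in an ending like _2 or _b are one class to them, and where a whole thing is asked for, a point or a joint stands for the part that bears it (a point fixed in the world has none). Each returns a list of dicts, best first, with "p" (0 to 1); they miss things now and then, are a little off and sometimes report something else, mostly with a low value. They report only what shows in the picture. A call takes as long as a camera call. They do not tell look-alikes from the thing itself.
- recognise(label, camera): "rect" ([centre column, centre row, width, height] in pixels, round what is visible of it).
Readings, each from a call of its own:
- robot.current_time_s(): time.
- robot.current_joint_positions(): joint angles.
- robot.current_dq(): joint speeds.
- robot.current_joint_torque(): joint torques, N m.
- robot.current_tool_pos(): TCP position.
- robot.current_eef_rot(): TCP orientation.
- robot.current_contact_force(): force on the tool from outside, world axes, zero at the start.
- robot.current_torque(): the same for the moment, N m.
- robot.current_finger_gap(): opening from 0.0 (shut) to 1.0 (fully open).
- robot.current_gripper_force(): force on a finger pad.
Only numpy, scipy, OpenCV 4.12 (cv2) and the standard library are available. Lean on these libraries where they do the work, as an engineer would, in place of code of your own. Each camera call takes 0.05 s, during which the arm holds its last target. There are 200 camera calls.

## Task

The grey instrument box is shut by a dial padlock that was left day-locked, its dial one to three clicks short of the opening number: turn the dial clockwise, feeling for the clicks, until it clicks in with its pointer at the index mark on the shackle's side, then pull the shackle fully open. Lift the padlock out of its guard and present it: finish while holding it still in the gripper, shackle open, level with the dial up, at least 12 cm above where it lay. Leave everything else on the bench where it is.

Things in the scene. Friction and masses are not known exactly. Their poses are not given: they have to be found in the camera images.
- box: the instrument box, grey steel, fixed to the bench: 206 mm (x) by 326 mm (y), flat lid top 87 mm above the bench; origin under its centre, z up, its front (the side with the hasp leaf) faces its -x. A steel hasp strap 44 mm wide and 3 mm thick lies on the lid from the front edge to the staple, below the padlock's shackle
- guard (a point): centre of the floor of the padlock's guard on the lid, 90 mm above the bench, 20 mm to +x of the box's centre, axes as the box. The padlock's origin rests here. Cheeks 10 mm high stand along both sides and the rear of the padlock, 1.5 to 2 mm from it; the outer faces of the side cheeks are at y = +-35 mm
- staple (a point): centre of the staple's closed eye, 14 mm wide and 13.5 mm high, round the padlock's +y shackle leg. The staple is a steel plate 3.5 mm thick across the front of the guard, 30 to 33.5 mm to -x of the guard's centre, 26 mm high above its floor. Round the -y leg the plate is a fork 20 mm high, open on top
- lock: the dial padlock, loose, 330 g, lying dial up in the guard: steel body 56 mm (x) by 60 mm (y) by 24 mm (z), origin at the centre of its underside, z up, dial on top, shackle to -x. The closed shackle's +y leg is caught in the staple's eye; with the shackle fully open the padlock lifts straight up. The body's flat sides, 60 mm apart, stand 14 mm clear above the cheeks
- knob (a point): on the dial's axis, 36.5 mm above the padlock's underside, at mid-height of the dial's round grip: a knurled steel knob 26 mm in diameter, from 29 to 43.5 mm above the padlock's underside, on a black flange 44 mm in diameter. Turns with the dial; its -x axis is the way the white pointer points
- dial (a joint): dial angle in rad, counter-clockwise from above positive. 0: pointer at the index mark (white rib on the body at the shackle's side of the dial); only there is the shackle free. 12 notches 0.524 rad apart, each with 0.07 rad of play either way, 0.07 N m to leave one; let go within 0.2 rad of a notch the dial snaps in. Starts one to three notches counter-clockwise of 0. Stops at +-3.0
- bow (a point): centre of the shackle's loop, midway between its legs, moves with it; closed, 55 mm to -x of the padlock's centre and 13 mm above its underside. The shackle is a level U of 8 mm round steel bar, legs along x, 40 mm over their outsides, straight from the body to 7 mm past this point towards -x; the round end reaches 27 mm past it. 9 mm of free height below the bar
- shackle (a joint): how far the shackle is drawn out of the padlock's body towards -x, in m: 0 closed, 0.020 fully open (stop). Stiff: about 3 N to draw it, and it stays where it is left. With the dial off the mark it gives only 1.5 mm. Pulling it first draws the padlock 2 mm forward against the staple plate
- key_padlock: bystander: small brass key padlock with no dial, 55 mm long, 14 mm thick, lying on the box's lid at its -y end; origin under its centre
- solder_reel: bystander: reel of 52 mm diameter, 32 mm high, standing on the box's lid at its +y end; origin under its centre
- multimeter: bystander: yellow multimeter lying face up, 175 x 85 x 40 mm; origin under its centre
- board: bystander: green circuit board with parts on it, 150 x 100 mm, 38 mm high; origin under its centre
- screwdriver: bystander: screwdriver lying on the bench, 170 mm long, 26 mm thick; origin under its middle
- flux_bottle: bystander: bottle 44 mm in diameter, 85 mm high; origin under its centre
- screw_dish: bystander: steel dish 90 mm in diameter, 22 mm high; origin under its centre
- pliers: bystander: pliers lying on the bench, 150 mm long, 18 mm thick; origin under their middle
Mind the look-alikes: they are no part of the job. What is shaped like the lock but green or turquoise is not meant.

How it is judged (in metres and radians):
On the way, in this order (a step that is already met when the one before it is completed fails the run):
1. the dial is in the notch at the index mark (within 0.15 rad) (value of joint dial between -0.15 and 0.15 rad), for 0.2 s.
2. the shackle is drawn open by at least 16 mm while the padlock still lies in its guard (value of joint shackle above 0.016 m and distance of lock from where it was at the start of the episode below 0.02 m), for 0.2 s.
At the end, for the whole second after the job is handed in: The padlock is held by the fingers, still, at least 10 cm above its place on the box (its underside at least 19 cm above the bench), within 0.35 rad of level with the dial up, its shackle drawn open by at least 15 mm, touching nothing but the gripper (z of lock in the frame of box above 0.19 m and value of joint shackle above 0.015 m and angle between lock's own z axis and vertical below 0.35 rad and contact force between lock and the fingers above 1 N and linear speed of lock below 0.03 m/s and angular speed of lock below 0.2 rad/s and contact force between lock and box below 0.1 N); the arm keeps its last pose, push and grip.
It fails at once if a thing on the box's lid (key padlock, solder reel) is shifted by more than 2.5 cm (distance of any of key_padlock, solder_reel from where it was at the start of the episode above 0.025 m).
It fails at once if another thing on the bench (multimeter, board, screwdriver, bottle, dish, pliers) is shifted by more than 2.5 cm (distance of any of multimeter, board, screwdriver, flux_bottle, screw_dish, pliers from where it was at the start of the episode above 0.025 m).
It also fails if it takes over 61 s, if anything falls off the work surface, if the arm or the gripper's body presses on something with over 40 N, if the wrist force passes 120 N, or if a joint passes its speed limit or range.

## Working session

There is one attempt and no reset: what is moved stays moved. The work goes in short steps, each a Python script; the robot and the scene stay as the last script left them, time stands still between calls to the robot, and variables do not carry over. Pictures are saved under pics/ and viewed, at most 10 in all, crops included, and the job is handed in when it is done.

```bash
mkdir -p pics; ls
cat > h.py <<'E'
import numpy as np, cv2
from station import robot, fingers, vision, workorder, recognise
from scipy.spatial.transform import Rotation as Ro
def save(cam,name,crop=None,scale=1):
    im=vision.grab_frame(cam)
    o=im
    if crop: c0,r0,c1,r1=crop; o=im[r0:r1,c0:c1]
    if scale!=1: o=cv2.resize(o,None,fx=scale,fy=scale,interpolation=cv2.INTER_CUBIC)
    cv2.imwrite('pics/'+name+'.png',o[:,:,::-1]); return im
def ray(cam,u,v):
    c=vision.calibration(cam);K=np.array(c['mtx']);k=c['k1'];E=np.array(c['extrinsics'])
    xd=(u-K[0,2])/K[0,0];yd=(v-K[1,2])/K[1,1];x,y=xd,yd
    for _ in range(20):
        s=1+k*(x*x+y*y);x,y=xd/s,yd/s
    d=E[:3,:3].T@np.array([x,-y,-1.]);o=-E[:3,:3].T@E[:3,3]
    return o,d/np.linalg.norm(d)
def atz(cam,u,v,z):
    o,d=ray(cam,u,v);return o+d*(z-o[2])/d[2]
def tri(*obs):
    A=np.zeros((3,3));b=np.zeros(3);L=[]
    for cam,u,v in obs:
        o,d=ray(cam,u,v);P=np.eye(3)-np.outer(d,d);A+=P;b+=P@o;L.append((P,o))
    p=np.linalg.solve(A,b);return p,[np.linalg.norm(P@(p-o)) for P,o in L]
def proj(cam,p):
    c=vision.calibration(cam);K=np.array(c['mtx']);k=c['k1'];E=np.array(c['extrinsics'])
    q=E[:3,:3]@np.array(p)+E[:3,3];x,y=q[0]/-q[2],-q[1]/-q[2];s=1+k*(x*x+y*y)
    return np.array([K[0,0]*x*s+K[0,2],K[1,1]*y*s+K[1,2]])
E
python3 - <<'E'
from h import *
for cam in('scene','top'):
    save(cam,cam+'0'); c=vision.calibration(cam); print(cam,ray(cam,320,240))
    for l in('box','lock','knob','bow','key_padlock','solder_reel','flux_bottle','multimeter','board'):
        print(l,[(np.round(r['rect']).tolist(),round(r['p'],2)) for r in recognise(l,cam)])
print(robot.current_eef_rot(), robot.current_time_s())
E
```

```text
pics
scene (array([ 0.90670202, -0.74198517,  0.94241863]), array([-0.35369921,  0.61151564, -0.70777503]))
box [([365.0, 164.0, 26.0, 17.0], 0.66), ([322.0, 297.0, 132.0, 136.0], 0.64)]
lock [([406.0, 348.0, 48.0, 30.0], 0.83), ([330.0, 279.0, 48.0, 26.0], 0.78), ([250.0, 272.0, 39.0, 27.0], 0.62)]
knob [([397.0, 346.0, 17.0, 20.0], 0.7), ([242.0, 265.0, 19.0, 9.0], 0.64), ([335.0, 274.0, 20.0, 12.0], 0.61)]
bow [([419.0, 346.0, 30.0, 16.0], 0.74), ([321.0, 295.0, 127.0, 138.0], 0.33)]
key_padlock [([319.0, 318.0, 22.0, 19.0], 0.65), ([365.0, 164.0, 27.0, 14.0], 0.58), ([335.0, 275.0, 18.0, 8.0], 0.23)]
solder_reel [([354.0, 246.0, 24.0, 20.0], 0.86)]
flux_bottle [([296.0, 402.0, 24.0, 32.0], 0.93), ([365.0, 164.0, 29.0, 15.0], 0.22)]
multimeter [([207.0, 407.0, 99.0, 61.0], 0.61)]
board [([424.0, 188.0, 51.0, 33.0], 0.9)]
top (array([0.21167015, 0.01352925, 1.62032394]), array([ 0.19202076, -0.04125706, -0.98052327]))
box [([343.0, 224.0, 128.0, 93.0], 0.92)]
lock [([343.0, 220.0, 24.0, 35.0], 0.8), ([359.0, 298.0, 18.0, 41.0], 0.74), ([301.0, 220.0, 16.0, 22.0], 0.71), ([342.0, 153.0, 36.0, 32.0], 0.7), ([344.0, 233.0, 16.0, 21.0], 0.31)]
knob [([341.0, 211.0, 15.0, 16.0], 0.6), ([358.0, 305.0, 16.0, 18.0], 0.57), ([347.0, 153.0, 14.0, 15.0], 0.52), ([344.0, 230.0, 17.0, 16.0], 0.33)]
bow [([352.0, 288.0, 14.0, 14.0], 0.49), ([335.0, 145.0, 13.0, 13.0], 0.41)]
key_padlock [([381.0, 203.0, 20.0, 14.0], 0.47), ([155.0, 225.0, 34.0, 49.0], 0.28)]
solder_reel [([301.0, 219.0, 21.0, 22.0], 0.86), ([153.0, 224.0, 34.0, 49.0], 0.55)]
flux_bottle [([429.0, 191.0, 17.0, 21.0], 0.68), ([342.0, 223.0, 126.0, 96.0], 0.25)]
multimeter [([342.0, 225.0, 128.0, 96.0], 0.27)]
board [([153.0, 225.0, 34.0, 54.0], 0.86), ([191.0, 344.0, 25.0, 54.0], 0.72)]
[1.79995651e+02 2.90312646e-03 1.63059126e+02] 1.0
```

Run:
```python
from h import *
a=cv2.imread('pics/scene0.png')[200:380,220:460];b=cv2.imread('pics/top0.png')[130:330,240:480]
a=cv2.resize(a,(560,420),interpolation=cv2.INTER_CUBIC)
cv2.imwrite('pics/s1.png',cv2.resize(cv2.imread('pics/scene0.png')[210:370,230:430],(800,640)[:2],interpolation=cv2.INTER_CUBIC)[:600])
cv2.imwrite('pics/t1.png',cv2.resize(b,(720,600),interpolation=cv2.INTER_CUBIC))
```

```text
(no output)
```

View pics/s1.png

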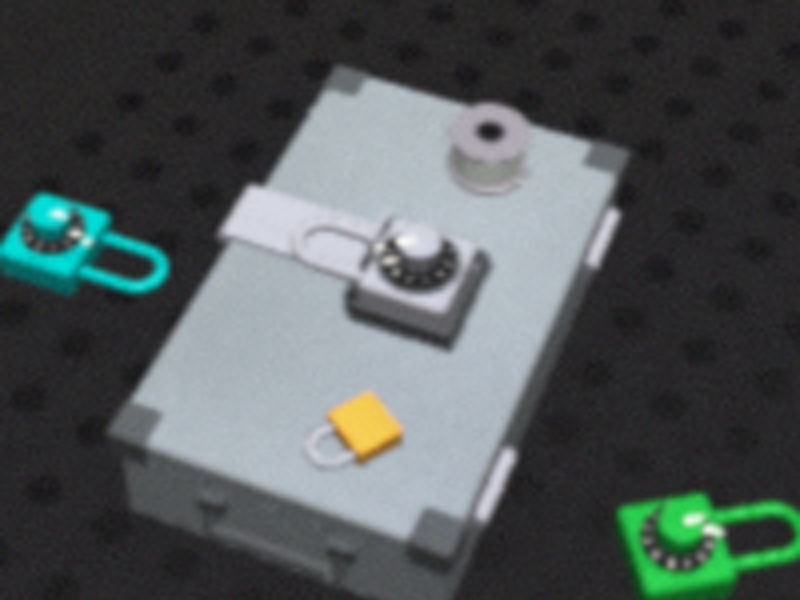

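View pics/t1.png

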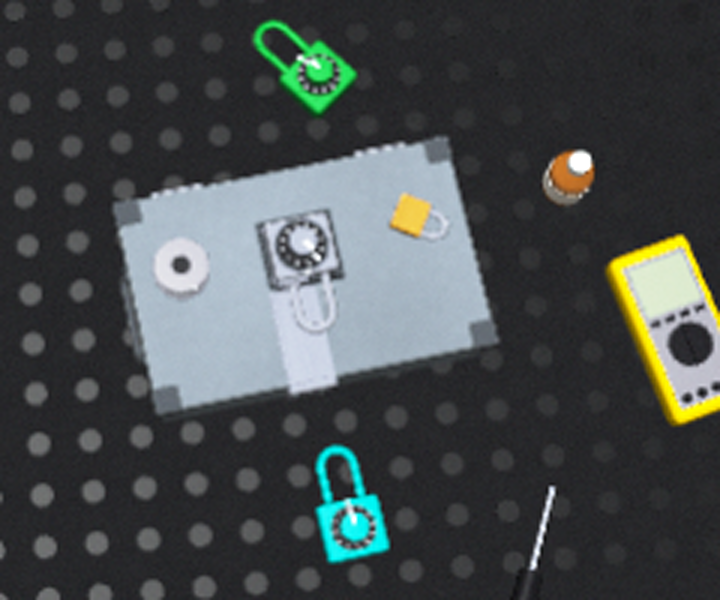

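View pics/scene0.png

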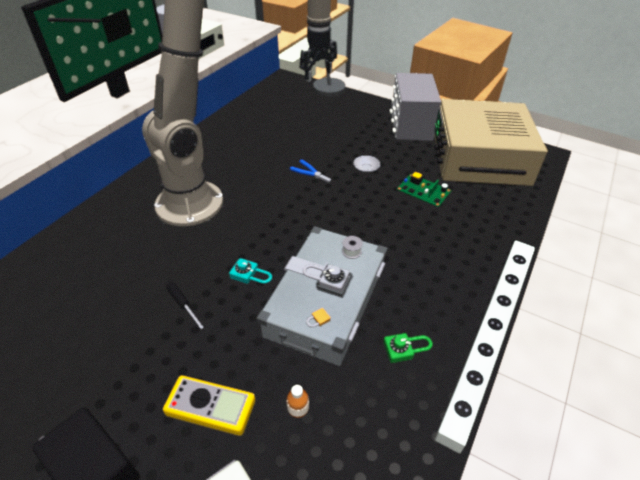

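The lock meant is the grey steel one on the box lid, at top (341,211) and scene (333,278). The others are turquoise (scene 250,272) and green (scene 406,348), so they are look-alikes. Next I fit the box pose and triangulate the knob.

```bash
cat >> h.py <<'E'
def avg(cam,n=6): return np.mean([vision.grab_frame(cam).astype(float) for _ in range(n)],0).astype(np.uint8)
E
python3 - <<'E'
from h import *
T=avg('top',8);S=avg('scene',8)
np.savez('fr.npz',T=T,S=S)
# lid mask in both views -> world plane
res={}
for cam,im,seed in(('top',T,(365,235)),('scene',S,(300,310))):
    g=im.astype(int); m=((g.sum(2)>330)).astype(np.uint8)
    m=cv2.morphologyEx(m,cv2.MORPH_CLOSE,np.ones((3,3)))
    n,l=cv2.connectedComponents(m); k=(l==l[seed[1],seed[0]]).astype(np.uint8)
    cs,_=cv2.findContours(k,cv2.RETR_EXTERNAL,cv2.CHAIN_APPROX_NONE); c=max(cs,key=cv2.contourArea)[:,0]
    w=np.array([atz(cam,u,v,.087)[:2] for u,v in c],np.float32)
    r=cv2.minAreaRect(w*1000); print(cam,k.sum(),r)
kt,ks=('top',341,211),('scene',335,274)
print('knob tri',tri(kt,ks)); print('reel',tri(('top',301,219),('scene',354,246)),'key',tri(('top',381,203),('scene',319,318)))
a=cv2.resize(T[190:245,315:370],(500,500),interpolation=cv2.INTER_CUBIC);
b=cv2.resize(S[255:300,300:357],(0,0),fx=500/45*0.9,fy=500/45*.9,interpolation=cv2.INTER_CUBIC)
H=np.zeros((500,800,3),np.uint8); a=cv2.resize(T[195:240,322:362],(360,405),interpolation=cv2.INTER_CUBIC); b=cv2.resize(S[255:300,305:353],(432,405),interpolation=cv2.INTER_CUBIC)
H[:405,:360]=a;H[:405,365:797]=b
cv2.imwrite('pics/z1.png',H[:,:,::-1])
E
```

```text
top 8016 ((560.6241455078125, -111.640625), (217.8084716796875, 332.71075439453125), 7.704644203186035)
scene 8612 ((562.487060546875, -110.41123962402344), (227.0399932861328, 336.11505126953125), 7.526017189025879)
knob tri (array([ 0.58340016, -0.11345366,  0.1218746 ]), [np.float64(0.0011784343922552644), np.float64(0.0011784343922552588)])
reel (array([ 5.73473465e-01, -1.90080401e-04,  1.10523554e-01]), [np.float64(0.0033335335725552927), np.float64(0.003333533572555215)]) key (array([ 0.60528824, -0.22893547,  0.10041983]), [np.float64(0.00329423677263703), np.float64(0.0032942367726370827)])
```

View pics/z1.png

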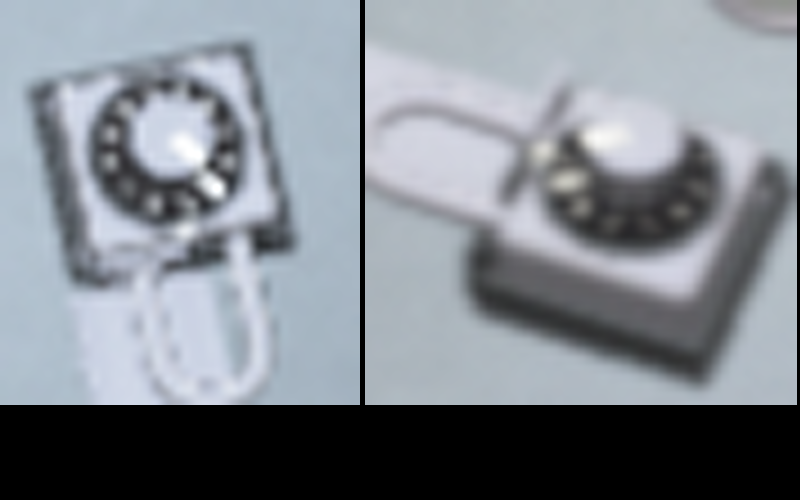

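Run:
```python
from h import *
d=np.load('fr.npz')
from scipy.optimize import minimize
th=np.radians(7.6)
for cam,im,seed in(('top',d['T'],(365,235)),('scene',d['S'],(300,310))):
    m=(im.astype(int).sum(2)>330).astype(np.uint8); m=cv2.morphologyEx(m,cv2.MORPH_CLOSE,np.ones((3,3)))
    n,l=cv2.connectedComponents(m); k=(l==l[seed[1],seed[0]]).astype(np.uint8)
    c=max(cv2.findContours(k,0,cv2.CHAIN_APPROX_NONE)[0],key=cv2.contourArea)[:,0]
    w=np.array([atz(cam,u,v,.087)[:2] for u,v in c])
    def loc(p): R=np.array([[np.cos(p[2]),np.sin(p[2])],[-np.sin(p[2]),np.cos(p[2])]]); return (w-p[:2])@R.T
    def cost(p):
        q=loc(p); e=np.min(np.c_[abs(q[:,0]-p[3]/2),abs(q[:,0]+p[3]/2),abs(q[:,1]-p[4]/2),abs(q[:,1]+p[4]/2)],1)
        return np.minimum(e,.006).sum()
    for fr in(0,1):
        f=(lambda v:cost(v)) if fr else (lambda v:cost([*v[:3],.204,.324]))
        r=minimize(f,[.561,-.111,th,.206,.326][:5 if fr else 3],method='Nelder-Mead',options=dict(initial_simplex=None,maxiter=2000)); print(cam,r.x.round(4),np.degrees(r.x[2]).round(2),r.fun)
for a,b in(((340.1,211.2),(334.4,275.6)),((339.7,210.8),(334.,275.2))):
    print(tri(('top',*a),('scene',*b)),atz('top',*a,.119),atz('scene',*b,.119))
# dark ring around knob
for cam,im,c in(('top',d['T'],(340,211)),('scene',d['S'],(334,275))):
    x0,y0=c[0]-9,c[1]-9; s=im[y0:y0+19,x0:x0+19].astype(int).sum(2); m=(cv2.resize(s.astype(np.float32),None,fx=8,fy=8,interpolation=cv2.INTER_CUBIC)<260).astype(np.uint8)
    n,l,st,ct=cv2.connectedComponentsWithStats(m)
    best=min(range(1,n),key=lambda i:np.hypot(*(ct[i]-76))-.02*st[i,4]); h=cv2.convexHull(np.argwhere(l==best)[:,::-1].astype(np.int32))
    e=cv2.fitEllipse(h); u,v=x0+(e[0][0]+.5)/8-.5,y0+(e[0][1]+.5)/8-.5
    print(cam,u,v,np.array(e[1])/8,e[2],atz(cam,u,v,.119))
```

```text
top [ 0.5637 -0.1142  0.1345] 7.7 0.7264300463078293
top [ 0.5636 -0.1143  0.1354  0.2036  0.3234] 7.76 0.7210164419861479
scene [ 0.5628 -0.115   0.1336] 7.65 0.8414727355295026
scene [ 0.5628 -0.115   0.136   0.2038  0.3242] 7.79 0.841421272590422
(array([ 0.58325912, -0.11241066,  0.11540084]), [np.float64(0.0004629608753579638), np.float64(0.00046296087535815315)]) [ 0.58275146 -0.1118394   0.119     ] [ 0.58432921 -0.1154766   0.119     ]
(array([ 0.58320168, -0.11197512,  0.11670745]), [np.float64(0.001627302359813371), np.float64(0.001627302359813404)]) [ 0.58397417 -0.11083128  0.119     ] [ 0.58291432 -0.11487543  0.119     ]
top 338.085422039032 214.85323905944824 [ 7.13404083 14.7785778 ] 120.44500732421875 [ 0.57276475 -0.10534687  0.119     ]
scene 335.0489435195923 276.01043701171875 [11.8705368  18.50452995] 77.66695404052734 [ 0.58626243 -0.11580649  0.119     ]
```

Run:
```python
from h import *
print(robot.tip_reach)
G=np.array([.5832,-.1121])
robot.move_to([*G,.25],[180,0,150])
print(robot.current_joint_positions().round(1) if hasattr(robot.current_joint_positions(),'round') else robot.current_joint_positions())
fingers.gripper_to(.6,40); print(robot.tip_reach)
for y in(60,7.7,-172.3,100): 
    q=robot.inverse_kinematics([*G,.14],[180,0,y]); print(y,None if q is None else np.round(q,1))
print(robot.line_to([*G,.1395],None,.08,f_stop=6), robot.current_tool_pos())
f0=robot.current_contact_force();
fingers.gripper_to(0,40); print(robot.current_finger_gap()*85,robot.current_gripper_force(),f0,robot.current_contact_force(),robot.current_torque(),robot.tip_reach,robot.current_time_s())
save('scene','g1',(290,230,370,290),10)
```

```text
0.017
[-28.3  32.5  60.4  80.6 -28.1  82.9  91.7]
0.017
60 [-33.3  46.   72.4  90.2 -44.6  77.3  14.4]
7.7 [-33.7  46.8  73.7  90.2 -45.7  78.  -37.2]
-172.3 [-22.9  34.1  48.6  89.8 -26.9  68.4 128.7]
100 [-31.6  42.7  67.3  90.1 -40.5  74.7  51.4]
False [ 0.58361408 -0.11232296  0.14010682]
23.704993564915696 39.18944478034973 [-0.12211218 -0.4786414   0.067306  ] [-1.33256009 -0.43258144  4.68211258] [-0.12049491  0.245186   -0.01703746] 0.017 6.825
```

View pics/g1.png

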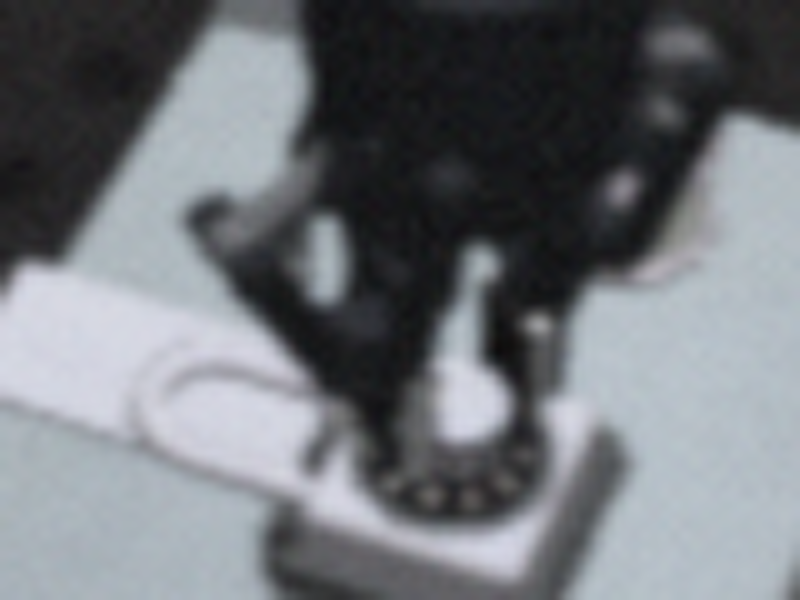

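The jaws hold the knob. Before gripping, the pointer looked about one notch counter-clockwise of the rib. I'll turn clockwise with joint 7 and feel for the click.

Run:
```python
from h import *
q0=np.array(robot.current_joint_positions(),float)
for a in range(0,35,3):
    q=q0.copy(); q[6]-=a; robot.move_j(q.tolist())
    print(a,round(q0[6]-robot.current_joint_positions()[6],1),np.round(robot.current_torque(),3),np.round(robot.current_contact_force(),1))
print(robot.current_time_s())
```

```text
0 0.0 [-0.079  0.227 -0.033] [-0.   0.4  2.3]
3 2.9 [-0.12   0.225 -0.   ] [-0.7 -0.3  2.7]
6 5.9 [-0.154  0.223 -0.046] [-1.1 -0.4  3.1]
9 8.9 [-0.126  0.298 -0.013] [-1.  -1.1  2.8]
12 11.9 [-0.165  0.316  0.043] [-1.8  0.5  2.6]
15 14.9 [-0.246  0.143 -0.008] [-0.9 -1.1  2.9]
18 17.9 [-0.266  0.396  0.034] [-0.9 -1.4  1.6]
21 20.9 [-0.255  0.388 -0.028] [-1.8 -0.3  2.6]
24 23.9 [-0.298  0.279 -0.042] [-1.  -1.6  2.8]
27 26.9 [-0.333  0.263 -0.06 ] [-1.1 -1.8  1.9]
30 29.9 [-0.242  0.263 -0.034] [-0.6 -1.6  2.6]
33 32.9 [-0.248  0.299 -0.05 ] [-1.4 -1.5  2.5]
9.875
```

Run:
```python
from h import *
q=np.array(robot.current_joint_positions(),float);q[6]+=3;robot.move_j(q.tolist())
fingers.gripper_to(.6)
p=robot.current_tool_pos(); robot.line_to([p[0],p[1],.2],None,.15)
robot.move_to([.42,.1,.25],[180,0,150])
T=avg('top',6);S=avg('scene',6);np.savez('fr2.npz',T=T,S=S)
H=np.zeros((405,800,3),np.uint8);H[:,:360]=cv2.resize(T[195:240,322:362],(360,405),interpolation=cv2.INTER_CUBIC);H[:,365:797]=cv2.resize(S[255:300,305:353],(432,405),interpolation=cv2.INTER_CUBIC)
cv2.imwrite('pics/z2.png',H[:,:,::-1]);print(robot.current_time_s())
```

```text
12.7083
```

View pics/z2.png

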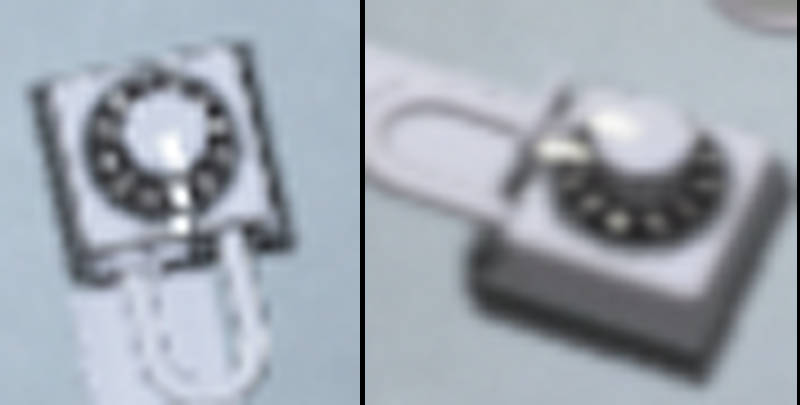

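The white pointer (top crop 180,190) now lines up with the index rib (182,225), so the dial is at the mark. Next I grip the shackle legs and pull.

Run:
```python
from h import *
G=np.array([.5832,-.1121]);y=np.radians(7.7);ex=np.array([np.cos(y),np.sin(y)])
B=G-.053*ex
fingers.gripper_to(.85,50)
robot.move_to([*B,.2],[180,0,-172.3]);print(np.round(robot.current_joint_positions(),1))
print(robot.line_to([*B,.111],None,.08,f_stop=6),robot.current_tool_pos())
fingers.gripper_to(0,50);print(robot.current_finger_gap()*85,robot.current_gripper_force(),robot.current_contact_force())
for d in(.010,.018,.0225,.026,.029):
    s=robot.line_to([*(B-d*ex),.111],None,.04,f_stop=20)
    p=robot.current_tool_pos();print(d,s,round(float((B-np.array(p[:2]))@ex),4),np.round(robot.current_contact_force(),1),robot.current_finger_gap()*85)
    if s: break
robot.pause(.3);print(robot.current_time_s())
fingers.gripper_to(.85)
p=robot.current_tool_pos();robot.line_to([p[0],p[1],.2],None,.15)
robot.move_to([.42,.1,.25],[180,0,-172.3])
T=avg('top',6);S=avg('scene',6);np.savez('fr3.npz',T=T,S=S)
H=np.zeros((405,800,3),np.uint8);H[:,:360]=cv2.resize(T[195:240,322:362],(360,405),interpolation=cv2.INTER_CUBIC);H[:,365:797]=cv2.resize(S[255:300,305:353],(432,405),interpolation=cv2.INTER_CUBIC)
cv2.imwrite('pics/z3.png',H[:,:,::-1]);print(robot.current_time_s())
```

```text
[-30.1  27.   57.7  93.6 -23.7  72.8 129.8]
False [ 0.5311827  -0.1194616   0.11159855]
37.64649768336671 49.66802805662155 [-1.20673518  1.14639832  4.44587708]
0.01 False 0.0101 [0.3 1.7 5. ] 37.7409801136222
0.018 False 0.0186 [1.1 0.1 6.6] 37.61864104418558
0.0225 False 0.0232 [0.8 0.8 5.5] 37.66993104836427
0.026 False 0.0235 [6.1 1.8 1.5] 37.51120765454948
0.029 False 0.0237 [10.7  1.7 -2. ] 37.752656270057365
17.7667
20.5
```

View pics/z3.png

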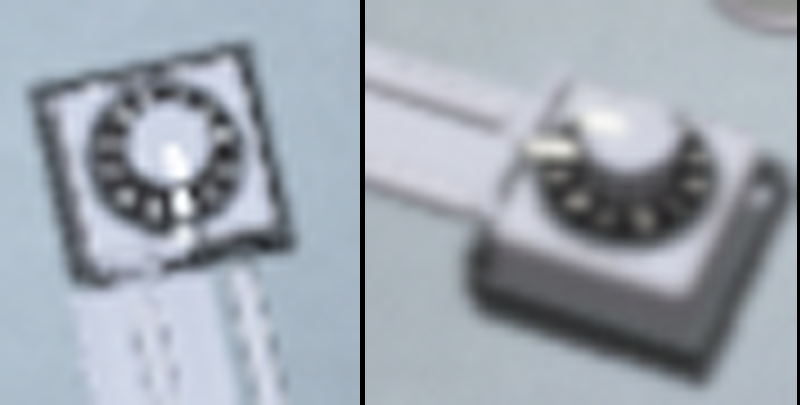

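The pull stopped hard at 23.5 mm, which is 2 mm of slack plus the full 20 mm of travel, and the dial is still at the mark. For the body grip, I'll feel for the cheek tops, back off slightly, then close.

Run:
```python
from h import *
G=np.array([.5832,-.1119]);y=np.radians(7.7);ex=np.array([np.cos(y),np.sin(y)])
B=G-.005*ex
fingers.gripper_to(.77,80)
robot.move_to([*B,.2],[180,0,-172.3])
robot.line_to([*B,.127],None,.1)
s=robot.line_to([*B,.106],None,.015,f_stop=5);z=robot.current_tool_pos()[2];print(s,z,robot.current_contact_force())
z=max(z,.106)+.0025; robot.line_to([*B,z],None,.03)
fingers.gripper_to(0,80);print(robot.current_finger_gap()*85,robot.current_gripper_force(),robot.current_contact_force(),robot.current_time_s())
```

```text
True 0.11065727956281785 [0.06185008 0.55631428 5.22240862]
57.55003143650042 87.16734766960144 [-0.97887009  0.17397894  4.34794702] 24.1917
```

Run:
```python
from h import *
p=robot.current_tool_pos()
print(robot.line_to([p[0],p[1],p[2]+.05],None,.04,f_stop=15),robot.current_contact_force(),robot.current_finger_gap()*85)
robot.line_to([p[0],p[1],p[2]+.15],None,.08);robot.pause(.5)
print(robot.current_tool_pos()-np.array(p),robot.current_contact_force(),robot.current_finger_gap()*85,robot.current_gripper_force(),robot.current_time_s())
save('scene','lift',(270,200,390,290),6.6)
```

```text
False [ 0.28064617  0.41572474 -3.61850255] 57.58447896777446
[-1.08072965e-05  4.16986943e-07  1.49987210e-01] [ 0.05524791 -0.02192408 -3.70816013] 57.65343425742142 86.1801266670227 27.5
```

View pics/lift.png

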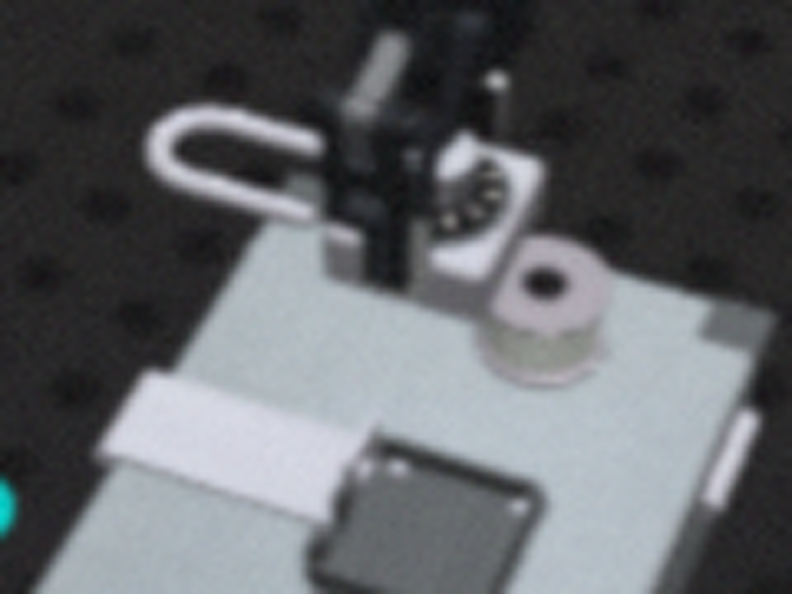

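The picture shows the padlock held level with the shackle out (bow at 150,150) and the guard below it empty. The force reading of 3.7 N matches 330 g.

```bash
python3 -c "
from h import *
print(workorder.close_job(),robot.current_time_s())"
```

```text
the job is handed in; nothing more can be done
the job is handed in; nothing more can be done
```

I turned the dial one notch clockwise to the index mark, pulled the shackle fully open, and handed the job in with the padlock held level, dial up, 15 cm above where it lay; the verdict was not reported back.

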